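# Put the balance check weights back in their cases

## Robot

A 7-joint arm with a two-finger parallel gripper is mounted at the origin on the work surface. World frame = base frame: x ahead of the robot, y to its left, z up, the work surface at z = 0. Lengths are in m, angles in rad, forces in N, time in s.
With the tool pointing down it reaches from about 0.425 to 0.95 m from the base axis. Payload 16.7 kg.
Tool frame: the origin (TCP) lies at the very end of the fingers, on their centre line; the grasp point (between the pads) lies 19 mm behind it (manip.grasp_offset is the distance from the TCP to the grasp point, in m); z points along the fingers, x is the direction in which the jaws open and shut, and the axes are right-handed (so a half turn about z gives the same grasp; the last joint's range is limited). The gripper opens to 94 mm and grips with 3 to 60 N. Pads are 16 mm wide; open, the fingers measure 119 mm over their backs; the gripper's body (75 mm by 177 mm) begins 78 mm behind the grasp point.
Start: joints at [-1.3, 0.426, 0.074, 1.606, -0.034, 1.111, -0.067], TCP at [0.276, 0.616, 0.205] pointing down, gripper open.
Joint ranges: [-2.85, 2.85], [-0.5, 2.14], [-1.23, 1.37], [0.21, 2.46], [-1.02, 4.16], [0.16, 2.05], [-2.73, 2.73]. Speed limits (rad/s): [1.89, 1.89, 2.39, 2.39, 3.01, 3.01, 3.01].

## Interface

Orientations are given as a unit quaternion [x, y, z, w].
In Python, from plant import status, viewer, workorder, manip gives the robot as it stands.
- The arm moves only by the tool servo_tool, never from a script. Its argument "increments" is a list that holds one entry, the list of rows, each a list of 5 numbers: the shift along the tool's x, y, z in mm, then the turn about the tool's z in rad, then the opening, from 0 (shut) to 1 (fully open). In form: [[[dx, dy, dz, spin, gripper], ...]]. A call has 1 to 12 rows; each row shifts and turns the pose as measured when the row begins, along the tool's axes as they then stand; what a row does not reach is not made up. A row lasts 1/10 s, in which the tool goes at most 50 mm and 8.59 degrees, less where a joint would pass 70% of its speed; a pose out of reach is approached as far as the arm can. A call is refused whole if a number of a shift passes 50 or a number of a turn 0.15, either way. A call with a gripper value outside its range is refused whole. The fingers move at their own pace and stop on an object; "force" is the grip in N (left out, the last holds). Time passes only in rows, so rows that do not move let the fingers close. It gives the time, the measured TCP pose, the force and the opening at its end, in the units of the state.
- status.get_obs(): the state, without advancing time (a new reading comes with each control period).
- viewer.get_image(name): name is "scene" or "top" or "wrist"; returns a dict with "img" (480x640x3 uint8, red, green, blue), "fx", "fy", "cx", "cy" (pixels), "cam_to_world" (4x4, takes a point from camera to world coordinates). Camera axes: x right, y up, looking along -z (the intrinsics and any distortion apply to the point x, -y, -z); pixel columns grow to the right and rows downward; lengths in m; the calibration is good to about 2 mm. A picture is of the moment at which its call begins. There is no depth.
- workorder.job_done(): hands the job in, once; it reports no verdict.
The state is a dict: "time_s": time; "qpos": joint angles; "dq": joint speeds; "joint_torque": joint torques, N m; "tcp_pos": TCP position; "tool_rot": TCP orientation; "contact_force": force on the tool from outside, world axes, zero at the start; "torque": the same for the moment, N m; "opening": opening from 0.0 (shut) to 1.0 (fully open).
Only numpy, scipy, OpenCV 4.12 (cv2) and the standard library are available. Lean on these libraries where they do the work, as an engineer would, in place of code of your own. Each camera call takes 0.05 s, during which the arm holds its last target. There are 200 camera calls.

## Task

The check of the laboratory balance is finished: put its four brass weights away. Lift them off the pan one at a time from the top of the stack, leaving the rest standing undisturbed, and set each one down gently, flat in the seat of its own round black case base (smallest weight in the smallest base, and so on up to the largest). Let no weight touch the bare bench, do not lean on the balance, and leave the case bases where they stand.

Things in the scene. Friction and masses are not known exactly. Their poses are not given: they have to be found in the camera images.
- w500: 500 g weight, the largest of four plain brass discs: upright cylinder, diameter 60 mm, 21 mm high; at the start standing on the balance pan, bottom of the stack, only roughly centred. Loose. Origin: centre of its underside; z up along its axis.
- w200: 200 g weight, the second largest of four plain brass discs: upright cylinder, diameter 44 mm, 16 mm high; at the start stacked on the largest weight, only roughly centred. Loose. Origin: centre of its underside; z up along its axis.
- w100: 100 g weight, the second smallest of four plain brass discs: upright cylinder, diameter 32 mm, 15 mm high; at the start stacked on the second largest weight, only roughly centred. Loose. Origin: centre of its underside; z up along its axis.
- w50: 50 g weight, the smallest of four plain brass discs: upright cylinder, diameter 22 mm, 16 mm high; at the start top of the stack, only roughly centred. Loose. Origin: centre of its underside; z up along its axis.
- case500: Base of the round case of the 500 g weight, the largest of four open black plastic bases: outer diameter 84 mm, 10 mm high; in its top a flat-floored round seat, 76 mm across and 4 mm deep (floor 6 mm above the bench, grey). Loose, 150 g, stands on the bench. Origin: centre of its underside; z up.
- case200: Base of the round case of the 200 g weight, the second largest of four open black plastic bases: outer diameter 68 mm, 10 mm high; in its top a flat-floored round seat, 60 mm across and 4 mm deep (floor 6 mm above the bench, grey). Loose, 150 g, stands on the bench. Origin: centre of its underside; z up.
- case100: Base of the round case of the 100 g weight, the second smallest of four open black plastic bases: outer diameter 56 mm, 10 mm high; in its top a flat-floored round seat, 48 mm across and 4 mm deep (floor 6 mm above the bench, grey). Loose, 150 g, stands on the bench. Origin: centre of its underside; z up.
- case50: Base of the round case of the 50 g weight, the smallest of four open black plastic bases: outer diameter 46 mm, 10 mm high; in its top a flat-floored round seat, 38 mm across and 4 mm deep (floor 6 mm above the bench, grey). Loose, 150 g, stands on the bench. Origin: centre of its underside; z up.
- balance: Portable white laboratory balance, fixed, 205 x 150 mm; housing 36 mm high (grey part under the pan 41 mm). Round steel pan, diameter 116 mm, flat top 52 mm above the bench, its centre 40 mm along +x of the origin. Origin: centre of the housing's footprint on the bench; -x is its display side, z up. The pan does not move.
There are look-alikes about, which are no part of the job. What is shaped like the case200 but pink or purple is not meant.

How it is judged:
By the outcome, as a careful person would: the job done as asked, in the order asked, and still so for the second after the job is handed in, with the robot touching nothing.
It also fails if it takes over 96 s, if anything falls off the work surface, if the arm or the gripper's body presses on something with over 40 N, if the wrist force passes 120 N, or if a joint passes its speed limit or range.

## Working session

There is one attempt and no reset: what is moved stays moved. The work goes in short steps, Python scripts to look and compute and a tool call to move; the robot and the scene stay as the last step left them, time stands still between calls to the robot, and variables do not carry over. Pictures are saved under pics/ and viewed, about 12 in all and at most 16, crops included, and the job is handed in when it is done.

Besides the shell and the picture viewer there is one more tool, called after "Emit:" as name(argument=value, ...) on one line, values as JSON. servo_tool: Moves the arm, as the interface text tells. Its arguments: {"type":"object","properties":{"increments":{"type":"array","items":{"type":"array","items":{"type":"array","items":{"type":"number"}}}},"force":{"type":"number"}},"required":["increments"]}

```bash
mkdir -p pics; cat > h.py <<'E'
import numpy as np, cv2
from plant import status, viewer, workorder, manip
def shot(name,fn):
    d=viewer.get_image(name); cv2.imwrite('pics/'+fn+'.png',d['img'][:,:,::-1]); 
    np.savez('pics/'+fn+'.npz',**{k:np.array(v) for k,v in d.items() if not isinstance(v,str) and v is not None}); return d
def load(fn): return dict(np.load('pics/'+fn+'.npz',allow_pickle=True))
def p2w(d,u,v,z):
    T=np.array(d['cam_to_world']); r=T[:3,:3]@np.array([(u-d['cx'])/d['fx'],-(v-d['cy'])/d['fy'],-1.])
    o=T[:3,3]; return o+r*(z-o[2])/r[2]
def w2p(d,p):
    T=np.array(d['cam_to_world']); c=T[:3,:3].T@(np.array(p)-T[:3,3]); return d['cx']+d['fx']*c[0]/-c[2], d['cy']-d['fy']*c[1]/-c[2]
E
python3 - <<'E'
from h import *
d=shot('top','top0'); print({k:v for k,v in d.items() if k!='img'}); 
d=shot('scene','scene0'); print({k:v for k,v in d.items() if k!='img'}); print(status.get_obs())
E
```

```text
{'fx': 584.8740732062003, 'fy': 584.8740732062003, 'cx': 317.3461313210233, 'cy': 232.45345988966952, 'cam_to_world': array([[ 7.96692985e-03,  9.96933349e-01, -7.78487392e-02,
         4.02460307e-01],
       [-9.99959835e-01,  7.62304987e-03, -4.71346396e-03,
         2.31035369e-04],
       [-4.10556459e-03,  7.78831643e-02,  9.96954040e-01,
         1.28058309e+00],
       [ 0.00000000e+00,  0.00000000e+00,  0.00000000e+00,
         1.00000000e+00]])}
{'fx': 457.96998449914753, 'fy': 457.96998449914753, 'cx': 326.3426077262535, 'cy': 243.41993665218376, 'cam_to_world': array([[ 0.50079563, -0.5037364 ,  0.70388449,  1.0377982 ],
       [ 0.86555304,  0.29582006, -0.40411438, -0.30193356],
       [-0.00465604,  0.81162808,  0.58415596,  0.55303403],
       [ 0.        ,  0.        ,  0.        ,  1.        ]])}
{'time_s': 0.1, 'qpos': array([-1.29949584,  0.42665077,  0.0738782 ,  1.60653392, -0.03409917,
        1.11080447, -0.06708976]), 'dq': array([-0.00021538, -0.00035962, -0.00095176, -0.00093601,  0.00027044,
        0.00043295,  0.00205814]), 'joint_torque': array([ 8.54425016e-03, -9.37471390e+01,  3.67725067e+00, -4.55037475e+01,
       -4.86037019e-02,  1.69566338e-02,  7.37459118e-05]), 'tcp_pos': array([0.27561123, 0.61573783, 0.20486287]), 'tool_rot': array([ 8.39205176e-01,  5.43814628e-01, -4.51128044e-04,  3.45551178e-04]), 'contact_force': array([-0.201066  ,  0.16503827, -0.37875886]), 'torque': array([-0.03208697,  0.05341576,  0.0219307 ]), 'opening': 0.9994425945748993}
```

View pics/top0.png

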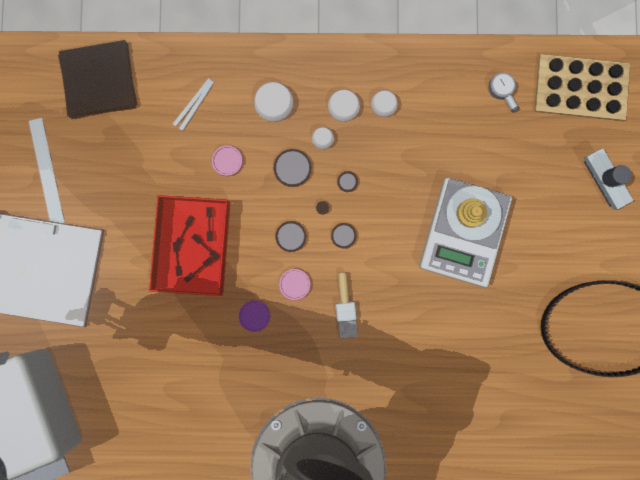

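View pics/scene0.png

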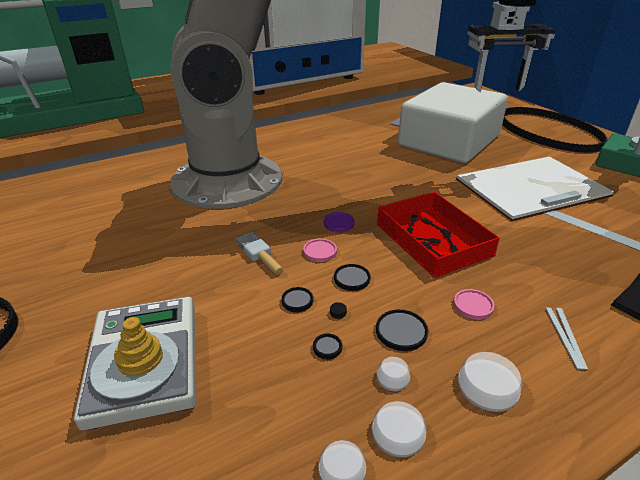

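Candidates in the top image:
- Black and grey bases: (292,167) largest, (291,236), (344,236), and (347,181) smallest.
- Look-alikes: pink (227,160) and (295,284), purple (254,316), a small black knob (322,207), and white lids (274,101), (344,104), (385,103) and (323,138).

By size, I take case500=(292,167), case200=(291,236), case100=(344,236) and case50=(347,181). The stack is at (473,212).

```bash
cat > m.py <<'E'
from h import *
d=load('top0'); im=d['img']
g=im.max(2).astype(int); sat=g-im.min(2)
for n,(u,v),r in [('500',(292,167),24),('200',(291,236),20),('100',(344,236),18),('50',(347,181),15)]:
    m=((sat<35)&(g<150)).astype(np.uint8)
    k=np.zeros_like(m); cv2.circle(k,(u,v),r,1,-1); m&=k
    c=max(cv2.findContours(m,0,1)[0],key=cv2.contourArea); (a,b),R=cv2.minEnclosingCircle(c); M=cv2.moments(c)
    u2,v2=M['m10']/M['m00'],M['m01']/M['m00']
    dia=2*np.sqrt(M['m00']/np.pi)*1.27/d['fx']*1e3
    print(n,(round(u2,1),round(v2,1)),p2w(d,u2,v2,.008).round(4),'dia~',dia.round(1))
for z in (.104,.120): print(p2w(d,473,211,z))
x=cv2.resize(im[170:295,410:520],None,fx=4,fy=4,interpolation=2)
y=cv2.resize(im[145:260,265:375],None,fx=4,fy=4,interpolation=2); y=cv2.copyMakeBorder(y,0,500-y.shape[0],0,0,0)
x=x[:500]
cv2.imwrite('pics/c1.png',np.hstack([x,y])[:,:800,::-1])
E
python3 m.py
```

```text
500 (292.1, 167.3) [0.6454 0.0631 0.008 ] dia~ 78.3
200 (290.4, 236.0) [0.4936 0.065  0.008 ] dia~ 62.5
100 (343.4, 235.2) [ 0.4963 -0.0505  0.008 ] dia~ 50.4
50 (347.3, 181.0) [ 0.6156 -0.0586  0.008 ] dia~ 40.6
[ 0.54023849 -0.30849335  0.104     ]
[ 0.53836488 -0.3042951   0.12      ]
```

View pics/c1.png

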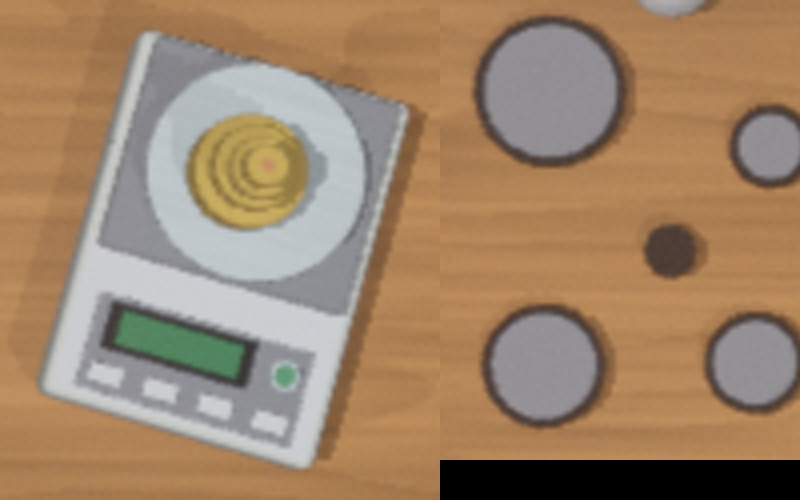

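The crop shows the four base sizes are clear; the computed seat diameters of 78, 62, 50 and 41 mm match 76, 60, 48 and 38 mm. The top disc of the stack is near pixel (477,211). Moving above the stack now.

Emit:
servo_tool(increments=[[[-29,37,-10,0,1],[-29,37,-10,0,1],[-29,37,-10,0,1],[-29,37,-10,0,1],[-29,37,-10,0,1],[-29,37,-10,0,1],[-29,37,0,0,1],[-29,37,0,0,1],[-29,37,0,0,1],[-29,37,0,0,1],[-29,37,0,0,1],[-29,37,0,0,1]]], force=20)

```text
time_s: 1.3
tcp_pos: [0.5435, 0.1029, 0.2644]
tool_rot: [0.836, 0.549, -0.002, 0.0]
contact_force: [1.4, 0.2, -0.3]
opening: 1.001
```

```bash
cat > t.py <<'E'
import sys
from h import *
from scipy.spatial.transform import Rotation as Ro
def go(x,y,z):
    o=status.get_obs(); R=Ro.from_quat(o['tool_rot']); p=o['tcp_pos']
    e=R.inv().apply(np.array([x,y,z])-p)*1e3
    print('t',round(o['time_s'],2),'tcp',p.round(4),'yawx',np.degrees(np.arctan2(*R.as_matrix()[1::-1,0])).round(1),'delta tool mm',e.round(1),'norm',np.linalg.norm(e).round(), 'q',o['qpos'].round(2),'F',o['contact_force'].round(1),'op',round(o['opening']*94,1))
if __name__=='__main__': go(*map(float,sys.argv[1:4]))
E
python3 t.py 0.538 -0.312 0.26
```

```text
t 1.3 tcp [0.5435 0.1029 0.2644] yawx 66.6 delta tool mm [-382.8  160.     5.8] norm 415.0 q [-0.64  0.18  0.39  1.83 -0.07  1.15  0.93] F [ 1.4  0.2 -0.3] op 94.0
```

Emit:
servo_tool(increments=[[[-42,17,0,0,1],[-42,17,0,0,1],[-42,17,0,0,1],[-42,17,0,0,1],[-42,17,0,0,1],[-42,17,0,0,1],[-42,17,0,0,1],[-42,17,0,0,1],[-42,17,0,0,1],[-5,6,4,0,1],[0,0,0,0,1],[0,0,0,0,1]]])

```text
time_s: 2.5
tcp_pos: [0.5323, -0.3347, 0.2598]
tool_rot: [0.838, 0.546, -0.005, 0.0]
contact_force: [-0.5, 0.0, 0.8]
opening: 1.0
```

```bash
python3 - <<'E'
from h import *
from t import go
d=shot('wrist','wr1'); go(.538,-.312,.26); print(d['fx'],np.array(d['cam_to_world']).round(3).tolist(), {k:v for k,v in d.items() if k not in('img','fx','fy','cx','cy','cam_to_world')})
E
```

```text
t 2.55 tcp [ 0.5326 -0.334   0.2598] yawx 66.2 delta tool mm [22.4 -3.9 -0.4] norm 23.0 q [-0.03  0.35  0.63  1.68 -0.21  1.19  1.81] F [-0.5  0.8 -0. ] op 94.1
365.60267411957204 [[0.405, -0.887, -0.22, 0.467], [0.914, 0.391, 0.105, -0.304], [-0.007, -0.244, 0.97, 0.44], [0.0, 0.0, 0.0, 1.0]] {}
```

View pics/wr1.png

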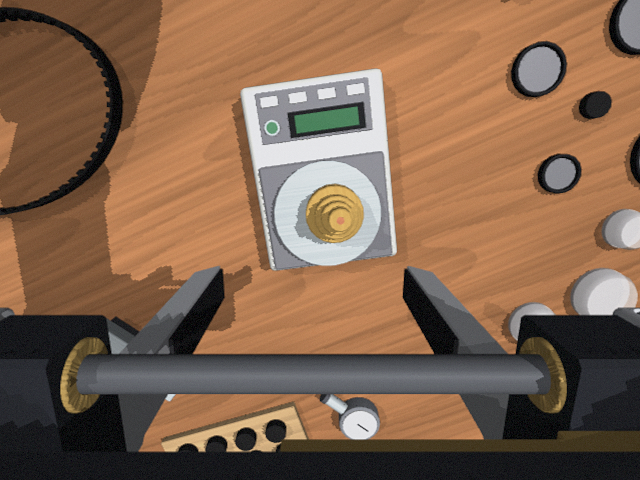

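The wrist view shows the stack with its top disc near (341,221), and the finger tips at (222,268) and (405,268). Zooming in on the stack.

```bash
python3 - <<'E'
from h import *
d=load('wr1'); t=load('top0')
a=cv2.resize(d['img'][170:250,295:375],None,fx=5,fy=5,interpolation=2)
b=cv2.resize(t['img'][190:240,448:498],None,fx=8,fy=8,interpolation=2)
cv2.imwrite('pics/c2.png',np.hstack([a,b])[:,:,::-1])
for z in(.12,.104,.089,.073): print(z,p2w(d,341,221,z).round(4),p2w(t,477,211.5,z).round(4))
E
```

```text
0.12 [ 0.5382 -0.3111  0.12  ] [ 0.5374 -0.3122  0.12  ]
0.104 [ 0.5418 -0.3114  0.104 ] [ 0.5393 -0.3166  0.104 ]
0.089 [ 0.5451 -0.3117  0.089 ] [ 0.541  -0.3206  0.089 ]
0.073 [ 0.5487 -0.3121  0.073 ] [ 0.5429 -0.3249  0.073 ]
```

View pics/c2.png

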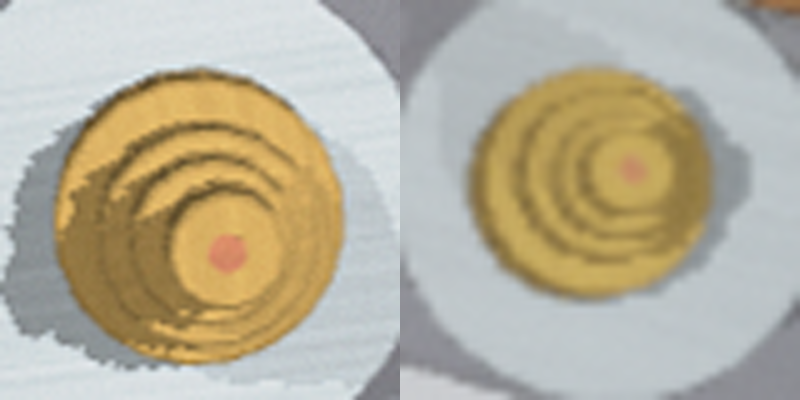

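Both views agree on the w50 centre, (0.538,-0.3115), marked by a red dot at wrist pixel (340.6,220.8). Descending so the tip stays 5.5 mm above the disc's underside, which clears the case rim later.

Emit:
servo_tool(increments=[[[12,-2,10,0,1],[10,-2,30,0,1],[0,0,30,0,1],[0,0,30,0,1],[0,0,20,0,0.8],[0,0,5,0,0.7],[0,0,0,0,0.7],[0,0,0,0,0.7]]])

```text
time_s: 3.35
tcp_pos: [0.5419, -0.2953, 0.1295]
tool_rot: [0.833, 0.553, -0.002, -0.001]
contact_force: [-0.1, 0.0, 0.6]
opening: 0.713
```

```bash
python3 - <<'E'
from h import *
from t import go
go(.538,-.3115,.1095); d=shot('wrist','wr2'); print(status.get_obs()['tool_rot'], w2p(d,(.538,-.3115,.12)))
cv2.imwrite('pics/c3.png',d['img'][140:420,150:500,::-1])
E
```

```text
t 3.35 tcp [ 0.5419 -0.2953  0.1295] yawx 67.1 delta tool mm [-16.4   2.8  20. ] norm 26.0 q [-0.03  0.46  0.56  1.83 -0.3   0.93  1.83] F [-0.1  0.   0.6] op 67.0
[ 0.83329637  0.55282388 -0.00148566 -0.00084079] (np.float64(283.30571754263286), np.float64(282.1388447960038))
```

View pics/c3.png

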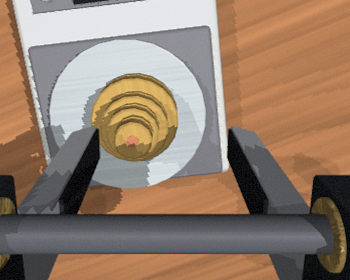

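The crop shows the stack still standing and the left finger close beside it in view, but the tip is above the stack top. The tool overshot sideways by 16 mm, so I'll correct slowly, letting it settle.

Emit:
servo_tool(increments=[[[-8,1.4,0,0,0.7],[-8,1.4,0,0,0.7],[0,0,0,0,0.7],[0,0,0,0,0.7],[0,0,0,0,0.7]]])

```text
time_s: 3.9
tcp_pos: [0.5391, -0.3141, 0.1327]
tool_rot: [0.834, 0.552, -0.0, 0.001]
contact_force: [-0.0, 0.8, -0.4]
opening: 0.699
```

```bash
python3 t.py .538 -.3115 .1095
```

```text
t 3.9 tcp [ 0.5391 -0.3141  0.1327] yawx 67.0 delta tool mm [ 2.  -2.1 23.2] norm 23.0 q [ 0.    0.46  0.56  1.82 -0.3   0.94  1.86] F [-0.   0.8 -0.4] op 65.7
```

Emit:
servo_tool(increments=[[[1,-1,7,0,0.6],[0.5,-1,7,0,0.5],[0,0,5,0,0.5],[0,0,2,0,0.5],[0,0,0,0,0.5],[0,0,0,0,0.5]]])

```text
time_s: 4.5
tcp_pos: [0.5375, -0.311, 0.109]
tool_rot: [0.834, 0.553, -0.0, 0.0]
contact_force: [0.7, -1.1, 0.7]
opening: 0.499
```

```bash
python3 t.py .538 -.3115 .1095
```

```text
t 4.5 tcp [ 0.5375 -0.311   0.109 ] yawx 67.1 delta tool mm [-0.3  0.6 -0.5] norm 1.0 q [ 0.01  0.49  0.55  1.84 -0.32  0.9   1.87] F [ 0.7 -1.1  0.7] op 46.9
```

Emit:
servo_tool(increments=[[[0,0,0,0,0.4],[0,0,0,0,0.3],[0,0,0,0,0.26],[0,0,0,0,0.24],[0,0,0,0,0.2],[0,0,0,0,0.15],[0,0,0,0,0.15],[0,0,0,0,0.15],[0,0,0,0,0.15]]], force=10)

```text
time_s: 5.4
tcp_pos: [0.5378, -0.3111, 0.1096]
tool_rot: [0.833, 0.553, -0.0, 0.001]
contact_force: [0.3, -0.1, -1.7]
opening: 0.232
```

```bash
python3 t.py .538 -.3115 .1095
```

```text
t 5.4 tcp [ 0.5378 -0.3111  0.1096] yawx 67.1 delta tool mm [-0.3  0.3  0.1] norm 0.0 q [ 0.01  0.49  0.55  1.84 -0.32  0.9   1.87] F [ 0.3 -0.1 -1.7] op 21.8
```

Gripped at 21.8 mm. Lifting straight up gently, then checking.

Emit:
servo_tool(increments=[[[0,0,-3,0,0.15],[0,0,-8,0,0.15],[0,0,-15,0,0.15],[0,0,-25,0,0.15],[0,0,-25,0,0.15],[0,0,-25,0,0.15],[0,0,-10,0,0.15],[0,0,0,0,0.15]]])

```text
time_s: 6.2
tcp_pos: [0.5376, -0.3117, 0.2306]
tool_rot: [0.834, 0.552, 0.0, 0.002]
contact_force: [0.8, -0.5, -1.1]
opening: 0.23
```

```bash
python3 - <<'E'
from h import *
from t import go
go(.6156,-.0586,.12); d=shot('wrist','wr3')
cv2.imwrite('pics/c4.png',d['img'][100:420,150:500,::-1])
E
```

```text
t 6.2 tcp [ 0.5376 -0.3117  0.2306] yawx 67.0 delta tool mm [263.6 -27.3 110.2] norm 287.0 q [-0.05  0.36  0.61  1.73 -0.22  1.12  1.8 ] F [ 0.8 -0.5 -1.1] op 21.6
```

View pics/c4.png

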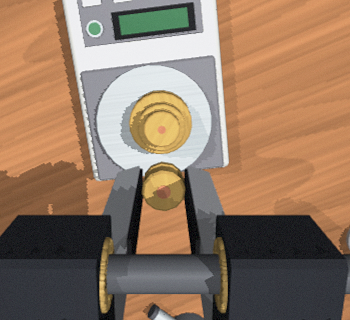

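The crop shows the 50 g weight held and the remaining three weights standing. Each disc carries a red centre dot; w100's is near (311,229).

Emit:
servo_tool(increments=[[[12,-1,0,0,0.15],[25,-3,0,0,0.15],[35,-4,0,0,0.15],[40,-4,0,0,0.15],[40,-4,10,0,0.15],[40,-4,20,0,0.15],[30,-3,20,0,0.15],[20,-2,20,0,0.15],[12,-2,15,0,0.15],[5,0,10,0,0.15],[0,0,5,0,0.15],[0,0,0,0,0.15]]])

```text
time_s: 7.45
tcp_pos: [0.6104, -0.0458, 0.1139]
tool_rot: [0.834, 0.552, -0.006, -0.003]
contact_force: [0.2, -1.0, -0.2]
opening: 0.231
```

```bash
cat > dots.py <<'E'
from h import *
def dots(d):
    im=d['img'].astype(int); m=((im[...,0]>150)&(im[...,0]-im[...,1]>60)&(abs(im[...,1]-im[...,2])<35)).astype(np.uint8)
    n,l,s,c=cv2.connectedComponentsWithStats(m)
    return [(c[i].round(1).tolist(),int(s[i,4])) for i in range(1,n) if s[i,4]>6]
E
python3 - <<'E'
from dots import *
from t import go
d=load('wr3'); print(dots(d)); print(dots(load('wr2')),dots(load('wr1')))
# base check from wr1
d=load('wr1')
im=d['img']; g=im.max(2).astype(int); m=((g-im.min(2)<35)&(g<150)).astype(np.uint8); n,l,s,c=cv2.connectedComponentsWithStats(m[:210,480:])
for i in range(1,n):
    if s[i,4]>300: u,v=c[i]; print(u+480,v,s[i,4],p2w(d,u+480,v,.008).round(4))
go(.6156,-.0586,.12); d=shot('wrist','wr4'); print([np.round(w2p(d,(.6156,-.0586,.006)))])
cv2.imwrite('pics/c5.png',d['img'][::1,::1,::-1])
E
```

```text
[([310.8, 288.0], 9)]
[([278.2, 282.6], 10)] [([339.3, 221.8], 11)]
625.2918454935623 26.78283261802575 1165 [0.4908 0.0438 0.008 ]
537.6838383838384 69.04646464646464 990 [ 0.4937 -0.0519  0.008 ]
594.6242774566474 104.73843930635839 692 [ 0.5551 -0.0041  0.008 ]
635.4550898203593 160.19461077844312 334 [0.634  0.0245 0.008 ]
559.0860624523991 173.1111957349581 1313 [ 0.613  -0.0593  0.008 ]
t 7.45 tcp [ 0.6104 -0.0458  0.1139] yawx 67.0 delta tool mm [-9.8  9.7 -6.2] norm 15.0 q [-0.4   0.46  0.49  1.85 -0.27  0.91  1.38] F [ 0.2 -1.  -0.2] op 21.8
[array([302., 247.])]
```

View pics/c5.png

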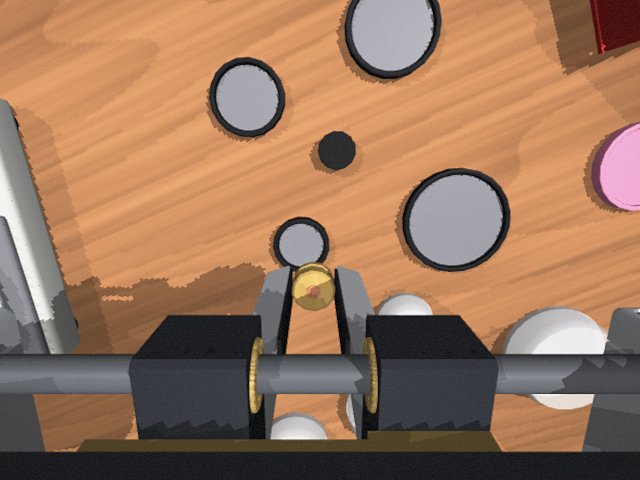

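The view shows all four bases clearly: case50 (302,243), case100 (247,97), case200 (392,27), case500 (456,219). The w50 is still held. Now positioning over case50.

Emit:
servo_tool(increments=[[[-5,5,5,0,0.15],[-4,4,10,0,0.15],[0,0,15,0,0.15],[0,0,20,0,0.15],[0,0,15,0,0.15],[0,0,5,0,0.15],[0,0,0,0,0.15],[0,0,0,0,0.15]]])

```text
time_s: 8.3
tcp_pos: [0.6155, -0.0641, 0.0406]
tool_rot: [0.836, 0.549, -0.005, -0.002]
contact_force: [0.6, 0.8, -0.6]
opening: 0.226
```

```bash
python3 - <<'E'
from h import *
from t import go
d=load('wr4')
im=d['img']; g=im.max(2).astype(int); m=((g-im.min(2)<45)&(g>95)&(g<215)).astype(np.uint8); 
for n,(u,v) in [('50',(302,243)),('100',(247,97)),('200',(392,27)),('500',(456,219))]:
    mm=m.copy(); k=cv2.floodFill(mm,None,(u,v),7); M=cv2.moments((mm==7).astype(np.uint8)); a,b=M['m10']/M['m00'],M['m01']/M['m00']; print(n,a,b,M['m00'],p2w(d,a,b,.006).round(4))
print(status.get_obs()['tool_rot'].round(4)); go(.615,-.059,.0116)
E
```

```text
50 300.634996582365 244.35543403964456 1463.0 [ 0.6134 -0.0588  0.006 ]
100 246.7909797822706 97.2696734059098 3215.0 [ 0.4936 -0.0506  0.006 ]
200 391.7362950886489 31.7002241695537 4907.0 [0.4943 0.0638 0.006 ]
500 455.46224984839296 219.71785930867193 6596.0 [0.643  0.0638 0.006 ]
[ 0.8357  0.5492 -0.0047 -0.0017]
t 8.3 tcp [ 0.6155 -0.0641  0.0406] yawx 66.6 delta tool mm [ 4.7 -2.2 29. ] norm 29.0 q [-0.33  0.57  0.44  1.88 -0.33  0.78  1.45] F [ 0.6  0.8 -0.6] op 21.2
```

Emit:
servo_tool(increments=[[[2,-1,8,0,0.15],[2,-1,8,0,0.15],[0,0,6,0,0.15],[0,0,2,0,0.15],[0,0,0,0,0.15],[0,0,0,0,0.15]]])

```text
time_s: 8.9
tcp_pos: [0.616, -0.0587, 0.0159]
tool_rot: [0.835, 0.55, -0.004, -0.001]
contact_force: [-0.4, -0.2, -0.1]
opening: 0.228
```

```bash
python3 t.py .615 -.059 .0116
```

```text
t 8.9 tcp [ 0.616  -0.0587  0.0159] yawx 66.7 delta tool mm [-0.6 -0.8  4.3] norm 4.0 q [-0.33  0.6   0.42  1.89 -0.35  0.73  1.46] F [-0.4 -0.2 -0.1] op 21.5
```

Emit:
servo_tool(increments=[[[0,0,1.5,0,0.15],[0,0,1.2,0,0.15],[0,0,1,0,0.15],[0,0,0,0,0.15],[0,0,0,0,0.15]]])

```text
time_s: 9.4
tcp_pos: [0.6164, -0.0589, 0.0125]
tool_rot: [0.836, 0.549, -0.003, -0.001]
contact_force: [0.0, -0.6, 0.7]
opening: 0.228
```

```bash
python3 t.py .615 -.059 .0116
```

```text
t 9.4 tcp [ 0.6164 -0.0589  0.0125] yawx 66.7 delta tool mm [-0.6 -1.2  0.9] norm 2.0 q [-0.32  0.61  0.42  1.89 -0.35  0.73  1.46] F [ 0.  -0.6  0.7] op 21.5
```

Emit:
servo_tool(increments=[[[0,0,0.8,0,0.15],[0,0,0.3,0,0.15],[0,0,0,0,0.2],[0,0,0,0,0.24],[0,0,-0.3,0,0.28],[0,0,-0.3,0,0.35],[0,0,-0.5,0,0.4],[0,0,-5,0,0.45],[0,0,-15,0,0.45],[0,0,-25,0,0.45],[0,0,-30,0,0.6],[0,0,-30,0,0.6]]])

```text
time_s: 10.6
tcp_pos: [0.615, -0.059, 0.121]
tool_rot: [0.836, 0.549, -0.006, -0.002]
contact_force: [-0.2, 0.5, -0.3]
opening: 0.579
```

```bash
python3 - <<'E'
from dots import *
from t import go
d=shot('wrist','wr5'); print(dots(d)); go(.538,-.3115,.2)
cv2.imwrite('pics/c6.png',d['img'][80:420,150:500,::-1])
E
```

```text
[([611.3, 33.0], 23), ([630.5, 117.6], 10), ([618.0, 131.0], 13), ([610.2, 150.1], 25), ([610.0, 169.2], 12), ([619.8, 184.6], 24)]
t 10.65 tcp [ 0.6175 -0.0596  0.126 ] yawx 66.6 delta tool mm [-263.1   26.8  -72.9] norm 274.0 q [-0.39  0.46  0.5   1.82 -0.26  0.93  1.39] F [ 2.3 -0.8  4.6] op 56.3
```

View pics/c6.png

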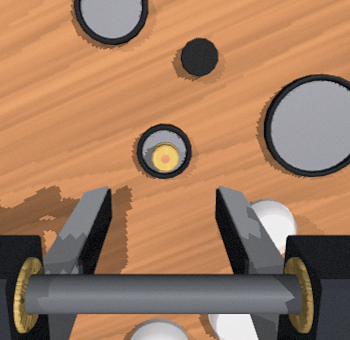

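w50 sits in its seat, at (165,158) in the crop inside the ring at (163,151). Back to the stack for w100.

Emit:
servo_tool(increments=[[[-8,1,-25,0,0.7],[-22,2,-25,0,0.7],[-35,4,-15,0,0.7],[-40,4,-5,0,0.7],[-40,4,0,0,0.7],[-40,4,0,0,0.7],[-32,3,0,0,0.7],[-20,2,0,0,0.7],[-10,1,0,0,0.7],[-3,0,0,0,0.7],[0,0,0,0,0.7],[0,0,0,0,0.7]]])

```text
time_s: 11.85
tcp_pos: [0.5409, -0.306, 0.2138]
tool_rot: [0.835, 0.55, 0.003, 0.003]
contact_force: [0.2, 0.3, 0.3]
opening: 0.702
```

```bash
cat > stack.py <<'E'
import sys
from dots import *
from t import go
from scipy.spatial.transform import Rotation as Ro
z=float(sys.argv[1]); d=shot('wrist',sys.argv[2])
b=0
u,v=w2p(d,(.54,-.312,z)); im=d['img'].astype(int); print('exp px',round(u),round(v))
H=30; m=np.zeros(im.shape[:2],np.uint8); w=im[...,0]-im[...,1]; bl=im[...,2]
# red dot: green-blue small compared with brass
m[(w>35)&(im[...,1]-bl<30)&(im[...,0]>110)]=1
k=np.zeros_like(m); cv2.circle(k,(int(u),int(v)),H,1,-1); n,l,s,c=cv2.connectedComponentsWithStats(m&k)
for i in range(1,n):
    if s[i,4]>4: print(c[i].round(1),s[i,4],p2w(d,*c[i],z).round(4)); b=max(b,s[i,4]); 
i=1+np.argmax(s[1:,4]); p=p2w(d,*c[i],z); go(p[0],p[1],float(sys.argv[3]))
E
python3 stack.py .104 wr6 .0945
```

```text
exp px 306 234Traceback (most recent call last):
  File "stack.py", line 14, in <module>
    i=1+np.argmax(s[1:,4]); p=p2w(d,*c[i],z); go(p[0],p[1],float(sys.argv[3]))
        ~~~~~~~~~^^^^^^^^^
    return _wrapfunc(a, 'argmax', axis=axis, out=out, **kwds)
    return bound(*args, **kwds)
ValueError: attempt to get argmax of an empty sequence
```

```bash
python3 - <<'E'
from h import *
d=load('wr6'); im=d['img'].astype(int)
c=im[190:290,260:360]; cv2.imwrite('pics/c7.png',cv2.resize(c[...,::-1].astype(np.uint8),None,fx=5,fy=5,interpolation=0))
w=c[...,1]-c[...,2]; r=c[...,0]-c[...,1]
s=np.where((r>25),r-0.5*w,-99); ii=np.argsort(s.ravel())[::-1][:12]
for i in ii: print(i%100+260,i//100+190,c.reshape(-1,3)[i])
E
```

```text
302 236 [214 132 101]
303 236 [216 134 102]
301 235 [219 140 106]
300 234 [220 141 107]
304 235 [216 138 105]
301 231 [223 144 109]
303 232 [218 139 104]
300 232 [224 145 110]
304 230 [219 140 105]
300 233 [223 144 108]
305 234 [215 137 103]
305 231 [213 136 104]
```

View pics/c7.png

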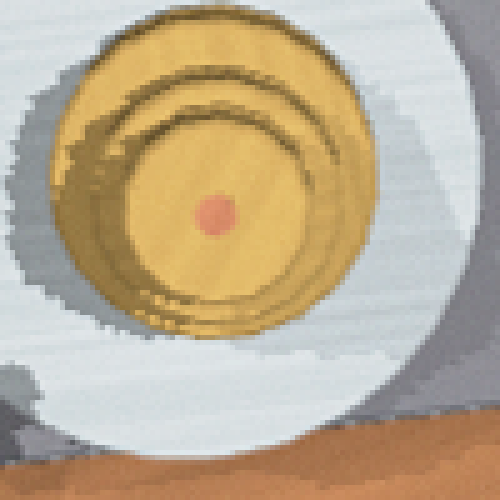

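The w100 red dot is at crop (215,215), which is full-image (303,233).

```bash
sed -i 's/(w>35)&(im\[...,1\]-bl<30)/(w>62)\&(im[...,1]-bl<45)/' stack.py; python3 stack.py .104 wr6b .0945
```

```text
exp px 305 234
[302.5 232.8] 45 [ 0.5384 -0.3138  0.104 ]
t 11.95 tcp [ 0.541  -0.3058  0.2136] yawx 66.8 delta tool mm [ -8.5  -0.3 119.1] norm 119.0 q [-0.05  0.37  0.6   1.76 -0.24  1.08  1.79] F [-0.2 -0.6 -0.1] op 65.9
```

Emit:
servo_tool(increments=[[[-4,0,8,0,0.7],[-4,0,18,0,0.7],[0,0,22,0,0.6],[0,0,20,0,0.6],[0,0,12,0,0.6],[0,0,5,0,0.6],[0,0,0,0,0.6],[0,0,0,0,0.6]]])

```text
time_s: 12.75
tcp_pos: [0.54, -0.3108, 0.1235]
tool_rot: [0.833, 0.553, 0.003, 0.003]
contact_force: [0.3, -0.2, -0.0]
opening: 0.596
```

```bash
python3 stack.py .104 wr7 .0945
```

```text
exp px 311 272
[306.9 270.6] 94 [ 0.5384 -0.314   0.104 ]
t 12.8 tcp [ 0.54   -0.3108  0.1236] yawx 67.1 delta tool mm [-3.7 -0.5 29.1] norm 29.0 q [ 0.    0.47  0.55  1.83 -0.31  0.92  1.87] F [-0.2 -0.1 -1.1] op 56.5
```

Emit:
servo_tool(increments=[[[-2,0,8,0,0.6],[-1.5,0,9,0,0.6],[0,-0.5,6,0,0.6],[0,0,3,0,0.6],[0,0,1,0,0.5],[0,0,0,0,0.5],[0,0,0,0,0.5]]])

```text
time_s: 13.5
tcp_pos: [0.539, -0.3146, 0.0956]
tool_rot: [0.833, 0.553, 0.004, 0.004]
contact_force: [-0.4, 0.4, 0.5]
opening: 0.499
```

```bash
python3 t.py .5384 -.314 .0945
```

```text
t 13.5 tcp [ 0.539  -0.3146  0.0956] yawx 67.1 delta tool mm [ 0.3 -0.8  1.1] norm 1.0 q [ 0.02  0.5   0.53  1.85 -0.34  0.86  1.89] F [-0.4  0.4  0.5] op 46.9
```

Emit:
servo_tool(increments=[[[0.3,-0.4,0.8,0,0.45],[0,0,0,0,0.4],[0,0,0,0,0.36],[0,0,0,0,0.34],[0,0,0,0,0.3],[0,0,0,0,0.25],[0,0,0,0,0.25],[0,0,0,0,0.25]]], force=14)

```text
time_s: 14.3
tcp_pos: [0.5391, -0.3141, 0.0954]
tool_rot: [0.833, 0.553, 0.004, 0.004]
contact_force: [0.8, 0.5, -1.1]
opening: 0.336
```

```bash
python3 t.py .5384 -.314 .0945
```

```text
t 14.3 tcp [ 0.5391 -0.3141  0.0954] yawx 67.1 delta tool mm [-0.2 -0.7  0.9] norm 1.0 q [ 0.02  0.5   0.53  1.85 -0.34  0.86  1.89] F [ 0.8  0.5 -1.1] op 31.6
```

Emit:
servo_tool(increments=[[[0,0,-3,0,0.25],[0,0,-8,0,0.25],[0,0,-15,0,0.25],[0,0,-25,0,0.25],[0,0,-20,0,0.25],[0,0,-10,0,0.25],[0,0,0,0,0.25]]])

```text
time_s: 15.0
tcp_pos: [0.538, -0.3145, 0.1839]
tool_rot: [0.834, 0.552, 0.005, 0.005]
contact_force: [-0.1, 0.2, -0.6]
opening: 0.334
```

```bash
python3 stack.py .089 wr8 .0795; python3 t.py .4945 -.0505 .08
```

```text
exp px 317 237
[313.4 239.2] 49 [ 0.5405 -0.315   0.089 ]
t 15.05 tcp [ 0.5378 -0.3143  0.1831] yawx 67.1 delta tool mm [  0.2   1.4 103.7] norm 104.0 q [-0.02  0.4   0.59  1.79 -0.26  1.02  1.84] F [-0.2  0.2 -0.7] op 31.4
t 15.05 tcp [ 0.5378 -0.3143  0.1831] yawx 67.1 delta tool mm [ 225.8 -144.   101.9] norm 287.0 q [-0.02  0.4   0.59  1.79 -0.26  1.02  1.84] F [-0.2  0.2 -0.7] op 31.4
```

Emit:
servo_tool(increments=[[[8,-5,0,0,0.25],[20,-13,0,0,0.25],[30,-19,0,0,0.25],[35,-22,0,0,0.25],[35,-22,10,0,0.25],[33,-21,18,0,0.25],[26,-17,18,0,0.25],[16,-11,18,0,0.25],[8,-5,15,0,0.25],[3,-2,10,0,0.25],[0,0,3,0,0.25],[0,0,0,0,0.25]]])

```text
time_s: 16.25
tcp_pos: [0.4856, -0.0491, 0.0785]
tool_rot: [0.833, 0.554, -0.001, 0.001]
contact_force: [-0.4, -0.0, -0.5]
opening: 0.331
```

```bash
python3 t.py .4945 -.0505 .0124
```

```text
t 16.25 tcp [ 0.4856 -0.0491  0.0785] yawx 67.2 delta tool mm [ 2.4  8.7 66.1] norm 67.0 q [-0.44  0.32  0.48  2.16 -0.22  0.72  1.36] F [-0.4 -0.  -0.5] op 31.1
```

Emit:
servo_tool(increments=[[[1,4,6,0,0.25],[1,4,12,0,0.25],[0,0,15,0,0.25],[0,0,12,0,0.25],[0,0,8,0,0.25],[0,0,4,0,0.25],[0,0,0,0,0.25],[0,0,0,0,0.25]]])

```text
time_s: 17.05
tcp_pos: [0.497, -0.054, 0.0182]
tool_rot: [0.834, 0.552, 0.0, 0.002]
contact_force: [0.1, -0.7, -1.3]
opening: 0.336
```

```bash
python3 t.py .4945 -.0505 .0124
```

```text
t 17.05 tcp [ 0.497  -0.054   0.0182] yawx 67.0 delta tool mm [ 2.3 -3.8  5.8] norm 7.0 q [-0.37  0.44  0.42  2.16 -0.31  0.59  1.44] F [ 0.1 -0.7 -1.3] op 31.5
```

Emit:
servo_tool(increments=[[[1,-1.5,0,0,0.25],[1,-1.5,2,0,0.25],[0,0,1.5,0,0.25],[0,0,1,0,0.25],[0,0,0,0,0.25],[0,0,0,0,0.25]]])

```text
time_s: 17.65
tcp_pos: [0.4958, -0.0503, 0.0147]
tool_rot: [0.834, 0.552, 0.002, 0.003]
contact_force: [-0.4, 0.0, -1.0]
opening: 0.333
```

```bash
python3 t.py .4945 -.0505 .0124
```

```text
t 17.65 tcp [ 0.4958 -0.0503  0.0147] yawx 67.0 delta tool mm [-0.7 -1.1  2.3] norm 3.0 q [-0.37  0.44  0.42  2.17 -0.32  0.58  1.44] F [-0.4  0.  -1. ] op 31.3
```

Emit:
servo_tool(increments=[[[0,0,1.2,0,0.25],[0,0,0.8,0,0.25],[0,0,0,0,0.25],[0,0,0,0,0.25]]])

```text
time_s: 18.05
tcp_pos: [0.4959, -0.0504, 0.0125]
tool_rot: [0.834, 0.552, 0.002, 0.003]
contact_force: [-0.5, 0.7, -0.8]
opening: 0.336
```

```bash
python3 t.py .4945 -.0505 .0124
```

```text
t 18.05 tcp [ 0.4959 -0.0504  0.0125] yawx 67.0 delta tool mm [-0.6 -1.2  0.1] norm 1.0 q [-0.37  0.45  0.41  2.17 -0.32  0.58  1.45] F [-0.5  0.7 -0.8] op 31.6
```

Emit:
servo_tool(increments=[[[0,0,0.5,0,0.25],[0,0,0.3,0,0.25],[0,0,0,0,0.3],[0,0,0,0,0.35],[0,0,-0.3,0,0.4],[0,0,-0.5,0,0.48],[0,0,-1,0,0.52],[0,0,-6,0,0.55],[0,0,-15,0,0.55],[0,0,-25,0,0.6],[0,0,-30,0,0.7],[0,0,-25,0,0.7]]])

```text
time_s: 19.25
tcp_pos: [0.4932, -0.0509, 0.1172]
tool_rot: [0.834, 0.551, -0.001, 0.002]
contact_force: [0.1, 0.9, -0.5]
opening: 0.696
```

```bash
python3 - <<'E'
from h import *
from t import go
d=shot('wrist','wr9'); go(.5405,-.315,.18)
cv2.imwrite('pics/c8.png',d['img'][80:420,100:550,::-1])
E
```

```text
t 19.3 tcp [ 0.4949 -0.0511  0.1205] yawx 66.9 delta tool mm [-224.9  145.8  -58.5] norm 274.0 q [-0.48  0.26  0.52  2.11 -0.17  0.81  1.32] F [ 3.6 -1.8  4.9] op 65.7
```

View pics/c8.png

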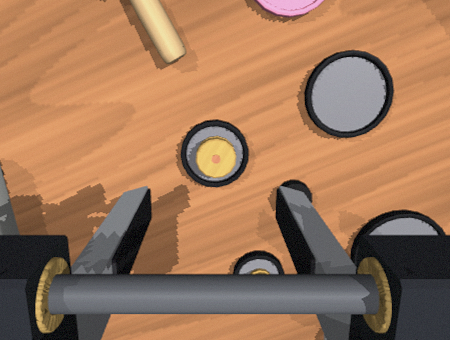

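w100 is flat in its seat, at crop (215,158) in the ring at (214,153). Returning for w200.

Emit:
servo_tool(increments=[[[-8,5,-20,0,0.8],[-20,13,-20,0,0.8],[-30,19,-15,0,0.8],[-35,22,-5,0,0.8],[-35,22,0,0,0.8],[-33,21,0,0,0.8],[-26,17,0,0,0.8],[-16,11,0,0,0.8],[-8,5,0,0,0.8],[-3,2,0,0,0.8],[0,0,0,0,0.8],[0,0,0,0,0.8]]])

```text
time_s: 20.5
tcp_pos: [0.5389, -0.3084, 0.189]
tool_rot: [0.833, 0.553, 0.004, 0.004]
contact_force: [-0.2, 0.5, -0.9]
opening: 0.8
```

```bash
python3 stack.py .089 wr10 .0785
```

```text
exp px 309 238
[305.9 239.6] 48 [ 0.5404 -0.315   0.089 ]
t 20.55 tcp [ 0.5389 -0.3083  0.1891] yawx 67.2 delta tool mm [ -5.9   2.9 110.6] norm 111.0 q [-0.06  0.4   0.62  1.78 -0.27  1.03  1.84] F [-0.3  0.8 -0.9] op 74.9
```

Emit:
servo_tool(increments=[[[-3,1,8,0,0.8],[-3,1,18,0,0.8],[0,0,20,0,0.75],[0,0,18,0,0.75],[0,0,12,0,0.75],[0,0,5,0,0.75],[0,0,0,0,0.75],[0,0,0,0,0.75]]])

```text
time_s: 21.35
tcp_pos: [0.5406, -0.3107, 0.1041]
tool_rot: [0.831, 0.556, 0.005, 0.003]
contact_force: [0.7, 0.2, -0.1]
opening: 0.748
```

```bash
python3 stack.py .089 wr11 .0785
```

```text
exp px 310 273
[306.  275.8] 93 [ 0.5403 -0.3148  0.089 ]
t 21.4 tcp [ 0.5407 -0.3107  0.1042] yawx 67.6 delta tool mm [-4.1  1.  25.7] norm 26.0 q [-0.    0.5   0.56  1.85 -0.35  0.88  1.91] F [-0.8 -0.8  0.2] op 70.2
```

Emit:
servo_tool(increments=[[[-2,0.5,7,0,0.75],[-2,0.5,8,0,0.75],[0,0,6,0,0.7],[0,0,3,0,0.65],[0,0,0.5,0,0.6],[0,0,0,0,0.6],[0,0,0,0,0.6]]])

```text
time_s: 22.1
tcp_pos: [0.541, -0.3157, 0.0788]
tool_rot: [0.831, 0.556, 0.006, 0.004]
contact_force: [-0.2, -0.2, -0.5]
opening: 0.6
```

```bash
python3 t.py .5403 -.3148 .0785
```

```text
t 22.1 tcp [ 0.541  -0.3157  0.0788] yawx 67.6 delta tool mm [ 0.5 -1.   0.3] norm 1.0 q [ 0.02  0.53  0.54  1.86 -0.37  0.84  1.93] F [-0.2 -0.2 -0.5] op 56.4
```

Emit:
servo_tool(increments=[[[0.4,-0.5,0,0,0.55],[0,0,0,0,0.52],[0,0,0,0,0.49],[0,0,0,0,0.47],[0,0,0,0,0.43],[0,0,0,0,0.38],[0,0,0,0,0.38],[0,0,0,0,0.38]]], force=20)

```text
time_s: 22.9
tcp_pos: [0.541, -0.3151, 0.0794]
tool_rot: [0.831, 0.556, 0.006, 0.005]
contact_force: [0.1, 0.5, 0.1]
opening: 0.467
```

```bash
python3 t.py .5403 -.3148 .0785
```

```text
t 22.9 tcp [ 0.541  -0.3151  0.0794] yawx 67.6 delta tool mm [-0.  -0.8  0.9] norm 1.0 q [ 0.02  0.53  0.54  1.86 -0.37  0.84  1.93] F [0.1 0.5 0.1] op 43.9
```

Emit:
servo_tool(increments=[[[0,0,-2,0,0.38],[0,0,-6,0,0.38],[0,0,-15,0,0.38],[0,0,-25,0,0.38],[0,0,-20,0,0.38],[0,0,-10,0,0.38],[0,0,0,0,0.38]]])

```text
time_s: 23.6
tcp_pos: [0.5393, -0.3152, 0.1639]
tool_rot: [0.831, 0.556, 0.006, 0.005]
contact_force: [0.3, 0.3, -3.2]
opening: 0.463
```

```bash
python3 stack.py .073 wr12 .0575; python3 t.py .494 .0643 .09
```

```text
exp px 317 237
[311.7 237.8] 39 [ 0.5394 -0.3158  0.073 ]
t 23.65 tcp [ 0.5391 -0.315   0.1632] yawx 67.5 delta tool mm [ -1.1  -0.8 105.7] norm 106.0 q [-0.03  0.43  0.6   1.8  -0.3   0.99  1.87] F [-0.8 -0.8 -2.6] op 43.4
t 23.65 tcp [ 0.5391 -0.315   0.1632] yawx 67.5 delta tool mm [ 332.9 -187.7   72.2] norm 389.0 q [-0.03  0.43  0.6   1.8  -0.3   0.99  1.87] F [-0.8 -0.8 -2.6] op 43.4
```

Emit:
servo_tool(increments=[[[10,-6,0,0,0.38],[22,-12,0,0,0.38],[33,-19,0,0,0.38],[38,-21,0,0,0.38],[38,-21,0,0,0.38],[38,-21,0,0,0.38],[38,-21,10,0,0.38],[35,-20,15,0,0.38],[28,-16,15,0,0.38],[20,-11,12,0,0.38],[12,-7,8,0,0.38],[5,-3,5,0,0.38]]])

```text
time_s: 24.85
tcp_pos: [0.4845, 0.0658, 0.0864]
tool_rot: [0.831, 0.557, 0.0, 0.001]
contact_force: [-0.1, -0.3, -1.2]
opening: 0.463
```

Emit:
servo_tool(increments=[[[0,0,0,0,0.38],[0,0,0,0,0.38]]])

```text
time_s: 25.05
tcp_pos: [0.4839, 0.0651, 0.0857]
tool_rot: [0.831, 0.557, -0.0, 0.001]
contact_force: [0.3, -0.2, -2.2]
opening: 0.463
```

```bash
python3 t.py .494 .0643 .0124
```

```text
t 25.05 tcp [0.4839 0.0651 0.0857] yawx 67.7 delta tool mm [ 3.3  9.5 73.3] norm 74.0 q [-0.68  0.3   0.48  2.15 -0.21  0.73  1.12] F [ 0.3 -0.2 -2.2] op 43.5
```

Emit:
servo_tool(increments=[[[2,4,6,0,0.38],[1,4,12,0,0.38],[0,0,15,0,0.38],[0,0,15,0,0.38],[0,0,9,0,0.38],[0,0,5,0,0.38],[0,0,0,0,0.38],[0,0,0,0,0.38]]])

```text
time_s: 25.85
tcp_pos: [0.4968, 0.0592, 0.0199]
tool_rot: [0.833, 0.553, 0.001, 0.002]
contact_force: [0.3, -0.2, -1.6]
opening: 0.46
```

```bash
python3 t.py .494 .0643 .0124
```

```text
t 25.85 tcp [0.4968 0.0592 0.0199] yawx 67.2 delta tool mm [ 3.6 -4.6  7.5] norm 9.0 q [-0.6   0.44  0.42  2.16 -0.31  0.6   1.22] F [ 0.3 -0.2 -1.6] op 43.2
```

Emit:
servo_tool(increments=[[[1.7,-2,0,0,0.38],[1.5,-1.7,2,0,0.38],[0,0,2,0,0.38],[0,0,1,0,0.38],[0,0,0,0,0.38],[0,0,0,0,0.38]]])

```text
time_s: 26.45
tcp_pos: [0.4953, 0.0648, 0.016]
tool_rot: [0.833, 0.554, 0.002, 0.002]
contact_force: [0.1, -0.4, -2.2]
opening: 0.463
```

```bash
python3 t.py .494 .0643 .0124
```

```text
t 26.45 tcp [0.4953 0.0648 0.016 ] yawx 67.3 delta tool mm [-1.  -1.1  3.6] norm 4.0 q [-0.6   0.44  0.41  2.17 -0.31  0.58  1.21] F [ 0.1 -0.4 -2.2] op 43.5
```

Emit:
servo_tool(increments=[[[0,0,1.5,0,0.38],[0,0,1.2,0,0.38],[0,0,0.5,0,0.38],[0,0,0,0,0.38],[0,0,0,0,0.38]]])

```text
time_s: 26.95
tcp_pos: [0.4955, 0.0646, 0.0125]
tool_rot: [0.833, 0.554, 0.002, 0.002]
contact_force: [-0.2, 0.9, -1.1]
opening: 0.461
```

```bash
python3 t.py .494 .0643 .0124
```

```text
t 26.95 tcp [0.4955 0.0646 0.0125] yawx 67.2 delta tool mm [-0.9 -1.2  0.1] norm 2.0 q [-0.6   0.45  0.41  2.17 -0.32  0.58  1.22] F [-0.2  0.9 -1.1] op 43.3
```

Emit:
servo_tool(increments=[[[0,0,0.5,0,0.38],[0,0,0.3,0,0.38],[0,0,0,0,0.43],[0,0,0,0,0.48],[0,0,-0.3,0,0.53],[0,0,-0.5,0,0.6],[0,0,-1,0,0.63],[0,0,-6,0,0.65],[0,0,-15,0,0.65],[0,0,-25,0,0.7],[0,0,-30,0,0.8],[0,0,-25,0,0.9]]])

```text
time_s: 28.15
tcp_pos: [0.4931, 0.0636, 0.1175]
tool_rot: [0.833, 0.553, -0.0, 0.002]
contact_force: [-0.7, -0.7, -0.4]
opening: 0.836
```

```bash
python3 - <<'E'
from h import *
from t import go
d=shot('wrist','wr13'); go(.5397,-.3158,.18)
cv2.imwrite('pics/c9.png',d['img'][60:420,100:550,::-1])
E
```

```text
t 28.2 tcp [0.4949 0.0638 0.1208] yawx 67.1 delta tool mm [-332.3  189.1  -58.1] norm 387.0 q [-0.7   0.26  0.52  2.1  -0.17  0.81  1.09] F [ 3.7 -0.8  4. ] op 82.2
```

View pics/c9.png

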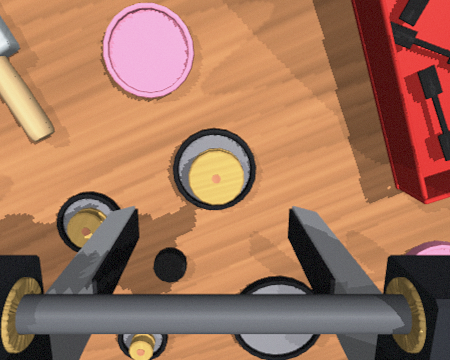

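w200 is in its seat, at crop (216,178) in the ring at (214,168). Returning for w500.

Emit:
servo_tool(increments=[[[-10,6,-20,0,1],[-22,12,-20,0,1],[-33,19,-15,0,1],[-38,21,-5,0,1],[-38,21,0,0,1],[-38,21,0,0,1],[-38,21,0,0,1],[-35,20,0,0,1],[-28,16,0,0,1],[-20,11,0,0,1],[-12,7,0,0,1],[-5,3,0,0,1]]])

```text
time_s: 29.4
tcp_pos: [0.5381, -0.3097, 0.1898]
tool_rot: [0.832, 0.555, 0.006, 0.004]
contact_force: [0.3, -0.3, 0.1]
opening: 1.0
```

Emit:
servo_tool(increments=[[[0,0,0,0,1],[0,0,0,0,1]]])

```text
time_s: 29.6
tcp_pos: [0.5381, -0.3088, 0.1897]
tool_rot: [0.832, 0.555, 0.006, 0.004]
contact_force: [0.4, -0.3, -0.4]
opening: 0.998
```

```bash
python3 stack.py .073 wr14 .0585
```

```text
exp px 310 233
[305.  234.3] 42 [ 0.5398 -0.316   0.073 ]
t 29.65 tcp [ 0.5382 -0.3086  0.1897] yawx 67.5 delta tool mm [ -7.    2.7 131.2] norm 131.0 q [-0.09  0.41  0.67  1.79 -0.3   1.04  1.87] F [ 0.1 -0.1 -0.4] op 93.8
```

Emit:
servo_tool(increments=[[[-3,1,8,0,1],[-3,1,18,0,1],[0,0,25,0,1],[0,0,22,0,1],[0,0,15,0,1],[0,0,8,0,1],[0,0,3,0,1],[0,0,0,0,1],[0,0,0,0,1]]])

```text
time_s: 30.55
tcp_pos: [0.5415, -0.3098, 0.0867]
tool_rot: [0.829, 0.559, 0.007, 0.004]
contact_force: [0.0, 0.3, 0.0]
opening: 0.997
```

```bash
python3 stack.py .073 wr15 .0585
```

```text
exp px 308 273
[301.7 274.8] 75 [ 0.5393 -0.3157  0.073 ]
t 30.6 tcp [ 0.5416 -0.3099  0.0868] yawx 67.9 delta tool mm [-6.5 -0.3 28.2] norm 29.0 q [-0.02  0.53  0.59  1.86 -0.4   0.85  1.96] F [-0.1 -0.3 -0.2] op 94.2
```

Emit:
servo_tool(increments=[[[-3,0,6,0,1],[-3,0,8,0,1],[0,0,7,0,0.95],[0,0,4,0,0.9],[0,0,1,0,0.85],[0,0,0,0,0.8],[0,0,0,0,0.8]]])

```text
time_s: 31.3
tcp_pos: [0.54, -0.3164, 0.0594]
tool_rot: [0.829, 0.559, 0.008, 0.004]
contact_force: [-0.4, -0.1, -0.6]
opening: 0.806
```

```bash
python3 t.py .5395 -.3158 .0585
```

```text
t 31.3 tcp [ 0.54   -0.3164  0.0594] yawx 67.9 delta tool mm [ 0.3 -0.7  0.9] norm 1.0 q [ 0.01  0.57  0.57  1.88 -0.43  0.81  1.99] F [-0.4 -0.1 -0.6] op 75.7
```

Emit:
servo_tool(increments=[[[0.3,-0.4,0.6,0,0.74],[0,0,0,0,0.7],[0,0,0,0,0.67],[0,0,0,0,0.65],[0,0,0,0,0.63],[0,0,0,0,0.58],[0,0,0,0,0.53],[0,0,0,0,0.53],[0,0,0,0,0.53]]], force=35)

```text
time_s: 32.2
tcp_pos: [0.5402, -0.3159, 0.0594]
tool_rot: [0.829, 0.559, 0.008, 0.005]
contact_force: [0.2, -0.5, -0.7]
opening: 0.635
```

```bash
python3 t.py .5395 -.3158 .0585
```

```text
t 32.2 tcp [ 0.5402 -0.3159  0.0594] yawx 67.9 delta tool mm [-0.1 -0.7  0.9] norm 1.0 q [ 0.01  0.57  0.57  1.88 -0.43  0.8   1.99] F [ 0.2 -0.5 -0.7] op 59.7
```

Emit:
servo_tool(increments=[[[0,0,-2,0,0.53],[0,0,-6,0,0.53],[0,0,-15,0,0.53],[0,0,-25,0,0.53],[0,0,-25,0,0.53],[0,0,-10,0,0.53],[0,0,0,0,0.53]]])

```text
time_s: 32.9
tcp_pos: [0.5373, -0.3157, 0.1479]
tool_rot: [0.83, 0.558, 0.008, 0.004]
contact_force: [-0.3, 0.0, -5.8]
opening: 0.629
```

```bash
python3 t.py .644 .0635 .1
```

```text
t 32.9 tcp [ 0.5373 -0.3157  0.1479] yawx 67.9 delta tool mm [391.1 -44.6  50.5] norm 397.0 q [-0.05  0.45  0.64  1.82 -0.34  0.96  1.92] F [-0.3  0.  -5.8] op 59.1
```

Emit:
servo_tool(increments=[[[10,-1,0,0,0.53],[25,-3,0,0,0.53],[38,-4,0,0,0.53],[42,-5,0,0,0.53],[42,-5,0,0,0.53],[42,-5,0,0,0.53],[42,-5,5,0,0.53],[40,-5,10,0,0.53],[35,-4,12,0,0.53],[28,-3,10,0,0.53],[18,-2,8,0,0.53],[8,-1,3,0,0.53]]])

```text
time_s: 34.1
tcp_pos: [0.6343, 0.0655, 0.0888]
tool_rot: [0.83, 0.558, 0.002, -0.0]
contact_force: [-0.3, -0.6, -5.1]
opening: 0.63
```

Emit:
servo_tool(increments=[[[0,0,0,0,0.53],[0,0,0,0,0.53]]])

```text
time_s: 34.3
tcp_pos: [0.6335, 0.065, 0.0878]
tool_rot: [0.829, 0.559, 0.001, -0.0]
contact_force: [0.3, -0.7, -5.6]
opening: 0.632
```

```bash
python3 t.py .644 .0635 .0134
```

```text
t 34.3 tcp [0.6335 0.065  0.0878] yawx 67.9 delta tool mm [ 2.4 10.2 74.4] norm 75.0 q [-0.61  0.54  0.55  1.82 -0.36  0.88  1.3 ] F [ 0.3 -0.7 -5.6] op 59.4
```

Emit:
servo_tool(increments=[[[3,4,6,0,0.53],[2,4,12,0,0.53],[0,0,15,0,0.53],[0,0,14,0,0.53],[0,0,9,0,0.53],[0,0,5,0,0.53],[0,0,0,0,0.53],[0,0,0,0,0.53]]])

```text
time_s: 35.1
tcp_pos: [0.6433, 0.0609, 0.0214]
tool_rot: [0.831, 0.556, 0.001, 0.0]
contact_force: [0.2, 0.5, -4.8]
opening: 0.63
```

```bash
python3 t.py .644 .0635 .0134
```

```text
t 35.1 tcp [0.6433 0.0609 0.0214] yawx 67.5 delta tool mm [ 2.6 -0.3  8. ] norm 8.0 q [-0.56  0.64  0.5   1.83 -0.42  0.78  1.34] F [ 0.2  0.5 -4.8] op 59.3
```

Emit:
servo_tool(increments=[[[1.3,0,1.5,0,0.53],[1,0,2,0,0.53],[0,0,1.5,0,0.53],[0,0,1,0,0.53],[0,0,0,0,0.53],[0,0,0,0,0.53]]])

```text
time_s: 35.7
tcp_pos: [0.6453, 0.064, 0.0166]
tool_rot: [0.831, 0.556, 0.002, 0.001]
contact_force: [0.4, 0.5, -5.8]
opening: 0.628
```

```bash
python3 t.py .644 .0635 .0134
```

```text
t 35.7 tcp [0.6453 0.064  0.0166] yawx 67.6 delta tool mm [-0.9 -1.   3.2] norm 3.0 q [-0.56  0.65  0.5   1.83 -0.43  0.77  1.34] F [ 0.4  0.5 -5.8] op 59.0
```

Emit:
servo_tool(increments=[[[0,0,1.2,0,0.53],[0,0,1,0,0.53],[0,0,0.5,0,0.53],[0,0,0.2,0,0.53],[0,0,0,0,0.53]]])

```text
time_s: 36.2
tcp_pos: [0.6453, 0.064, 0.0137]
tool_rot: [0.831, 0.556, 0.002, 0.001]
contact_force: [-0.3, 0.4, -3.5]
opening: 0.635
```

```bash
python3 t.py .644 .0635 .0134
```

```text
t 36.2 tcp [0.6453 0.064  0.0137] yawx 67.6 delta tool mm [-0.9 -1.1  0.3] norm 1.0 q [-0.56  0.65  0.49  1.83 -0.43  0.76  1.35] F [-0.3  0.4 -3.5] op 59.7
```

Emit:
servo_tool(increments=[[[0,0,0.4,0,0.53],[0,0,0.3,0,0.53],[0,0,0,0,0.6],[0,0,0,0,0.65],[0,0,-0.3,0,0.7],[0,0,-0.5,0,0.76],[0,0,-1,0,0.8],[0,0,-6,0,0.82],[0,0,-15,0,0.82],[0,0,-25,0,0.82],[0,0,-30,0,0.9],[0,0,-30,0,0.9]]])

```text
time_s: 37.4
tcp_pos: [0.644, 0.063, 0.1254]
tool_rot: [0.831, 0.556, 0.0, 0.0]
contact_force: [0.2, 0.7, 0.2]
opening: 0.899
```

Emit:
servo_tool(increments=[[[0,-20,-20,0,0.9],[0,-35,-10,0,0.9],[0,-35,0,0,0.9],[20,-20,0,0,0.9],[30,-10,0,0,0.9],[35,0,0,0,0.9],[35,0,0,0,0.9],[20,0,0,0,0.9],[10,0,0,0,0.9],[0,0,0,0,0.9],[0,0,0,0,0.9]]])

```text
time_s: 38.5
tcp_pos: [0.5919, 0.251, 0.1754]
tool_rot: [0.833, 0.553, 0.009, 0.001]
contact_force: [-1.0, -0.1, -0.6]
opening: 0.902
```

```bash
python3 - <<'E'
from h import *
from t import go
d=shot('top','top1'); s=shot('scene','scene1'); go(.5,.3,.2)
a=cv2.resize(d['img'][140:265,260:380],(560,583),interpolation=2)
cv2.imwrite('pics/c10.png',a[:,:,::-1])
cv2.imwrite('pics/c11.png',cv2.resize(s['img'][200:430,60:460],(800,460),interpolation=2)[:,:,::-1])
t=load('top0')
for n,p in [('500',(292,167)),('200',(291,236)),('100',(344,236)),('50',(347,181))]:
  R={'500':24,'200':20,'100':17,'50':14}[n]
  for x in (t,d):
    im=x['img'];g=im.max(2).astype(int); k=np.zeros(g.shape,np.uint8); cv2.circle(k,p,R,1,-1)
    m=((g<85).astype(np.uint8)&k); c=np.argwhere(m)[:,::-1].astype(np.float32); print(n,[np.round(q,1) for q in cv2.minEnclosingCircle(c)])
E
```

```text
t 38.6 tcp [0.5918 0.2508 0.1754] yawx 67.1 delta tool mm [  10.  -103.5  -25.7] norm 107.0 q [-0.94  0.44  0.58  1.75 -0.28  1.01  0.92] F [0.1 0.5 0.4] op 84.5
500 [array([292.2, 167.5]), np.float64(18.4)]
500 [array([291.9, 167.7]), np.float64(18.6)]
200 [array([290.5, 235.9]), np.float64(14.6)]
200 [array([290.5, 233. ]), np.float64(13.5)]
100 [array([343.3, 235.1]), np.float64(11.7)]
100 [array([343.5, 235. ]), np.float64(11.7)]
50 [array([347.2, 181.1]), np.float64(9.7)]
50 [array([346.9, 181.1]), np.float64(10.1)]
```

View pics/c10.png

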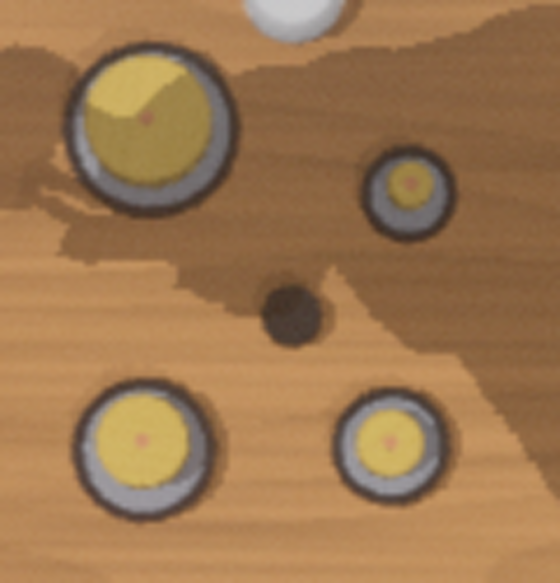

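View pics/c11.png

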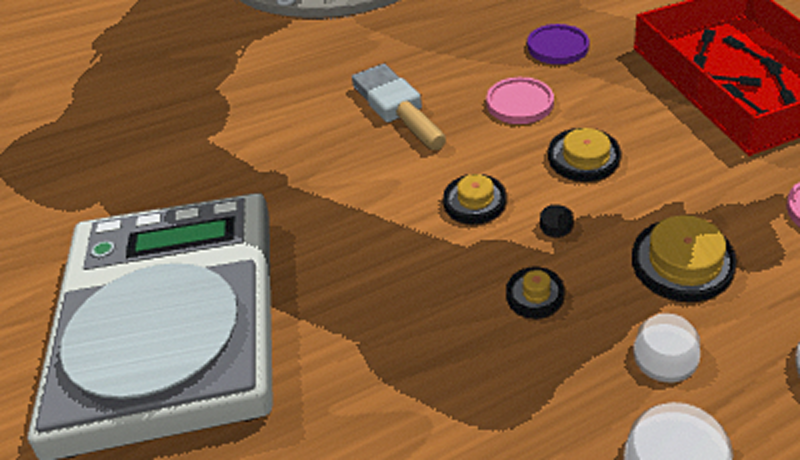

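All four weights sit flat in their own seats and the pan is empty. The base positions match the start to under half a pixel. The exception is case200: its threshold fit is disturbed by the changed shadow, but the ring in the crop, (145,450), maps to pixel (291,236), which is its original position.

```bash
python3 -c "
from plant import workorder; print(workorder.job_done())"
```

```text
the job is handed in; nothing more can be done
None
```

I lifted the four weights off the pan one at a time from the top (50, 100, 200, then 500 g) and set each in the seat of its own black base. I handed the job in at about 38.6 s with the gripper well clear; the hand-in reported no verdict.

**Last checks:** The final top and scene pictures show all four weights flat in their seats and the pan empty. They sit slightly off centre in the top view, partly because of the viewing angle. Measured wrist forces never went above about 6 N.

**Bases:** Three of the four bases fit their starting position to within 0.5 pixel, about 1 mm.

**One disagreement:** The automatic fit for case200 shifted by 3 pixels. I put that down to the changed shadow, because reading its ring by eye in the same picture gave the original position.

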